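Centre-punch both painted spots on the canopy bracket

TASK

Slide the zinc canopy bracket along the ledge until its red spot lies under the middle of the punch, let go, and push the red knob down until you feel the bit meet the metal and bear on it firmly, with some 10 to 20 N beyond the spring, never ramming it; then slide the bracket on and punch the yellow spot the same way. Punch nowhere else on the bracket, and finish with it lying flat, still with its yellow spot under the punch, the knob sprung back up, and the crank, pedal and ratchet handle left where they are.

Things in the scene. Friction and masses are not known exactly. Their poses are not given: they have to be found in the camera images.
- press: hand punch, a blue steel C-frame bolted to the ledge. Origin on the ledge below the punch axis. Its 50 mm wide column stands on its +y side (foot and inner face 95 to 100 mm from the axis); its arm (44 mm wide, 105 to 150 mm above the ledge) reaches over the axis to 25 mm beyond it. The work comes in from the -y side and slides on the ledge itself
- punch_axis (a point): fixed point on the vertical punch axis, in the lower mouth of the dark guide sleeve (34 mm diameter), 83 mm above the ledge. A pointed brass bit hangs below it; how far it sticks out of its chuck differs by up to 12 mm from job to job (its point starts 28 to 40 mm above the ledge), so the depth at which it bites has to be felt
- knob_top (a point): middle of the flat top of the red plastic knob (52 mm diameter, 25 mm high) on the punch's ram, on the punch axis, 233 mm above the ledge when up; moves with the ram
- ram (a joint): how far the ram with knob and bit is pushed down, m: 0 is up, 0.04 the end of travel; a spring (2 N at the start, 6 N near the bottom) brings it back up by itself
- bracket: zinc-plated canopy hinge bracket, 0.4 to 0.8 kg: a flat strap 60 mm (x) by 200 mm (y) by 6 mm thick, with an upright hinge web 14 mm thick (x) and 50 mm long (y), 57 mm high over the ledge, centred 70 mm from the middle towards -y. Origin at the middle of the underside, z up, +y towards the end with the red spot
- web_top (a point): middle of the top edge of the bracket's hinge web, 57 mm above the ledge: bracket frame (0, -70, 57) mm; the web is gripped from above, fingers closing along the bracket's x
- red_spot (a point): middle of the red painted spot, 12 mm in diameter, on the strap's upper face near the far end: bracket frame (10, 85, 6) mm
- yellow_spot (a point): middle of the yellow painted spot, 12 mm in diameter, on the strap's upper face: bracket frame (-10, 30, 6) mm
- crank: bystander: scuffed aluminium crank arm lying flat, 174 mm long along its y, 38 mm wide, 22 mm high; origin under its middle. (A fixed green tool chest, 175 mm high, also stands on the ledge, well clear of the work, beyond y = -0.4 m.)
- pedal: bystander: black nylon pedal lying flat, 92 by 100 mm and 26 mm high, with a short steel axle to -y; origin under its middle
- ratchet: bystander: chrome ratchet handle lying flat, 183 mm long along its y, 36 mm wide at the head (+y), 26 mm high; origin under its middle
Mind the look-alikes: they are no part of the job. Several things have the shape of the bracket; the one meant has the colours described above.

How it is judged (in metres and radians):
On the way, in this order (a step that is already met when the one before it is completed fails the run):
1. the bit bites (over 6 N) within 4 mm of the middle of the red spot, the bracket flat on the ledge (contact force between press and bracket above 6 N and value of joint ram above 0.015 m and horizontal distance between red_spot and punch_axis below 0.004 m and height (world z) of bracket below 0.004 m and angle between bracket's own z axis and vertical below 0.05 rad), for 0.2 s.
2. the bit bites (over 6 N) within 4 mm of the middle of the yellow spot, the bracket flat on the ledge (contact force between press and bracket above 6 N and value of joint ram above 0.015 m and horizontal distance between yellow_spot and punch_axis below 0.004 m and height (world z) of bracket below 0.004 m and angle between bracket's own z axis and vertical below 0.05 rad), for 0.2 s.
At the end, for the whole second after the job is handed in: The yellow spot is within 6 mm of the punch axis, the bracket rests flat on the ledge, the knob is back up (within 4 mm), and crank, pedal and ratchet lie within 20 mm of where they were (horizontal distance between yellow_spot and punch_axis below 0.006 m and value of joint ram below 0.004 m and linear speed of bracket below 0.01 m/s and height (world z) of bracket below 0.004 m and angle between bracket's own z axis and vertical below 0.05 rad and distance of each of crank, pedal, ratchet from where it was at the start of the episode below 0.02 m); the robot touches nothing.
It fails at once if the bit is rammed into the bracket (over 50 N) (value of joint ram above 0.015 m and contact force between press and bracket above 50 N).
It fails at once if the bit is pressed on the bracket more than 6 mm from both spots (value of joint ram above 0.015 m and contact force between press and bracket above 3 N and not (horizontal distance between red_spot and punch_axis below 0.006 m) and not (horizontal distance between yellow_spot and punch_axis below 0.006 m)).
It fails at once if the crank, pedal or ratchet is pushed more than 20 mm (distance of any of crank, pedal, ratchet from where it was at the start of the episode above 0.02 m).
It also fails if it takes over 69 s, if anything falls off the work surface, if the arm or the gripper's body presses on something with over 40 N, if the wrist force passes 120 N, or if a joint passes its speed limit or range.

ROBOT

A 6-joint arm with a two-finger parallel gripper is mounted at the origin on the work surface. World frame = base frame: x ahead of the robot, y to its left, z up, the work surface at z = 0. Lengths are in mm, angles in rad, forces in N, time in s.
With the tool pointing down it reaches from about 350 to 1000 mm from the base axis. Payload 7.1 kg.
Tool frame: the origin (TCP) lies on the centre line of the jaws, within the pads' length; the fingertips stand 17 mm ahead of it and the grasp point (between the pads) lies 2 mm behind it; z points along the fingers, y is the line along which they close (so a half turn about z gives the same grasp; the last joint's range is limited). The gripper opens to 85 mm and grips with 20 to 120 N. Pads are 22 mm wide; open, the fingers measure 114 mm over their backs; the gripper's body (76 mm by 85 mm) begins 54 mm behind the grasp point. The pads swing forward as they close: fully open they stand 13 mm farther back than shut.
Start: joints at [-1.195, 0.423, 1.63, -0, 1.089, -0.019], TCP at [240.405, -576.897, 248.319] pointing down, gripper open.
Joint ranges: [-3, 3], [-0.9, 2.11], [0.09, 2.58], [-1.31, 4.45], [0.11, 2.69], [-2.54, 2.54]. Speed limits (rad/s): [2.39, 2.39, 3.01, 3.14, 3.14, 3.14].

INTERFACE

Orientations are given as a 3x3 rotation matrix whose columns are the frame's x, y, z axes.
In Python, from rig import bot, camera gives the robot as it stands.
- The arm moves only by the shell command python3 -m handwheel 'ROWS' [OPENING]. ROWS is JSON, a list of rows, each an object of numbers: "dx", "dy", "dz": the shift along the tool's x, y, z in cm; "roll": the turn about the tool's z in degrees. In form: [{"dx": .., "dy": .., "dz": .., "roll": ..}, ...]. A call has 1 to 20 rows; each row is the pose to reach, as a shift and turn from the pose commanded when the call began, along the tool's axes at that moment; what a row does not reach only later rows make up. A row lasts 1/12 s, in which the tool goes at most 41.7 mm and 7.16 degrees, less where a joint would pass 70% of its speed; a pose out of reach is approached as far as the arm can. A call with a gripper value outside its range is refused whole. OPENING is the finger opening in cm, from 0 to 8.54, set as the call begins (- or left out, the last holds). The fingers move at their own pace and stop on an object; the grip force is fixed at half the most. Time passes only in rows, so rows that repeat a pose let the fingers close. It gives the time, the measured TCP pose, the force, the opening and the grip force at its end, in the units of the state.
- bot.get_state(): the state, without advancing time (a new reading comes with each control period).
- camera(name): name is "scene" or "top"; returns a dict with "pixels" (480x640x3 uint8, blue, green, red), "range_z" (480x640 float32, mm along the optical axis (not along the pixel's ray), 0 where there is no reading), "fx", "fy", "cx", "cy" (pixels), "R" (3x3) and "t" (3): a world point X has camera coordinates R X + t. Camera axes: x right, y down, z forward; pixel columns grow to the right and rows downward; lengths in mm; the calibration is good to about 2 mm. A picture is of the moment at which its call begins.
- bot.hand_in(): hands the job in; it is judged then, once.
The state is a dict: "clock": time; "qpos": joint angles; "qvel": joint speeds; "effort": joint torques, N m; "tool_pos": TCP position; "tcp_rot": TCP orientation; "ft_force": force on the tool from outside, world axes, zero at the start; "moment": the same for the moment, N m; "opening": finger opening in mm; "grip_force": force on a finger pad.
Only numpy, scipy, OpenCV 4.12 (cv2) and the standard library are available. Lean on these libraries where they do the work, as an engineer would, in place of code of your own. Each camera call takes 0.05 s, during which the arm holds its last target. There are 200 camera calls.

## Working session

There is one attempt and no reset: what is moved stays moved. The work goes in short steps, Python scripts to look and compute and a shell command to move; the robot and the scene stay as the last step left them, time stands still between calls to the robot, and variables do not carry over. Pictures are saved under pics/ and viewed, at most 10 in all, crops included, and the job is handed in when it is done.

```bash
mkdir -p pics; cat > h.py <<'E'
import numpy as np, cv2
from rig import bot, camera
def snap(n,f):
    c=camera(n); cv2.imwrite(f'pics/{f}.png',c['pixels']); np.savez(f'pics/{f}.npz',**c); return c
def px(c,u,v,z=None,r=2):
    R,t=c['R'],c['t']; d=np.array([(u-c['cx'])/c['fx'],(v-c['cy'])/c['fy'],1.])
    if z is None:
        p=c['range_z'][int(v)-r:int(v)+r+1,int(u)-r:int(u)+r+1]; p=p[p>0]; s=np.median(p)
    else:
        o=-R.T@t; s=(z-o[2])/(R.T@d)[2]
    return R.T@(d*s-t)
def pj(c,X):
    q=c['R']@np.array(X,float)+c['t']; return [c['fx']*q[0]/q[2]+c['cx'],c['fy']*q[1]/q[2]+c['cy']]
E
python3 -c "
from h import *
np.set_printoptions(precision=4,suppress=True)
snap('scene','s1');snap('top','t1');s=bot.get_state();print(s)"
```

```text
{'clock': 0.1, 'qpos': array([-1.195 ,  0.4238,  1.6306,  0.    ,  1.0886, -0.019 ]), 'qvel': array([ 0.0014, -0.0013, -0.0003,  0.0014,  0.0006, -0.0002]), 'effort': array([ -0.0006, -55.8422, -28.2445,  -0.0001,   0.003 ,   0.    ]), 'tool_pos': array([ 240.2413, -576.45  ,  247.6051]), 'tcp_rot': array([[ 0.9231,  0.3846, -0.0005],
       [ 0.3846, -0.9231,  0.0014],
       [ 0.    , -0.0014, -1.    ]]), 'ft_force': array([ 0.7073,  0.7147, -1.5092]), 'moment': array([-0.0013, -0.0182, -0.0426]), 'grip_force': 0.0, 'opening': 85.99596403687966}
```

View pics/s1.png

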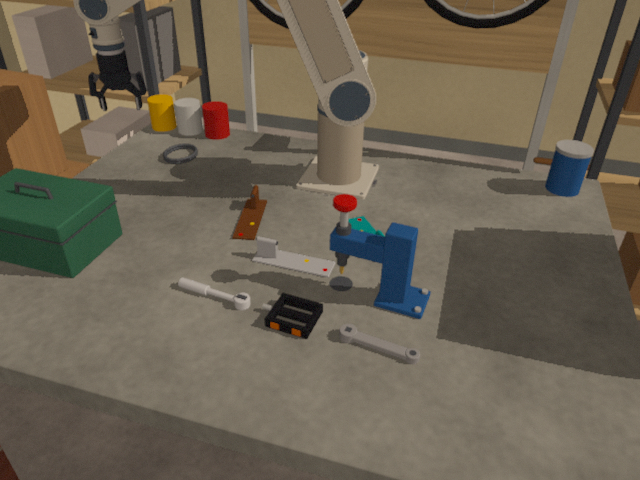

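View pics/t1.png

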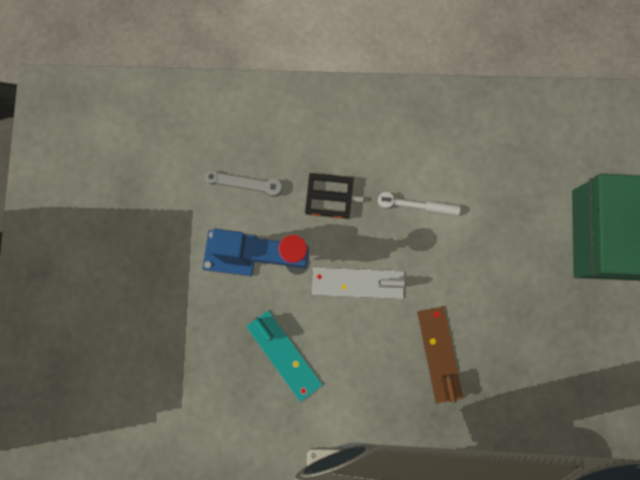

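Three things have the bracket's shape. In the top view they are zinc at (358,283), teal at (285,355) and brown at (440,355). The zinc one, with its red spot at (320,277) and yellow at (344,287), fits the description. The press is at (230–305,250) with its red knob at (293,249). I'll check this in a close crop.

```bash
python3 -c "
from h import *
np.set_printoptions(precision=1,suppress=True)
c=np.load('pics/t1.npz');s=np.load('pics/s1.npz')
im=c['pixels'][220:310,195:415];a=cv2.resize(im,None,fx=3.6,fy=3.6,interpolation=cv2.INTER_CUBIC)
b=cv2.resize(s['pixels'][190:310,240:440],None,fx=2.2,fy=2.2,interpolation=cv2.INTER_CUBIC)
o=np.zeros((a.shape[0]+b.shape[0],792,3),np.uint8);o[:a.shape[0]]=a[:,:792];o[a.shape[0]:,:b.shape[1]]=b
cv2.imwrite('pics/crop1.png',o)
print(-c['R'].T@c['t'],-s['R'].T@s['t'],c['fx'])
def cen(c,mask,z):
    m=c['pixels'].astype(int);hs=cv2.cvtColor(c['pixels'],cv2.COLOR_BGR2HSV)
    n,l,st,ce=cv2.connectedComponentsWithStats(mask(hs).astype(np.uint8))
    for i in range(1,n):
        if st[i,4]>5: print(st[i],ce[i],px(c,*ce[i],z=z), px(c,*ce[i]))
red=lambda h:((h[...,0]<6)|(h[...,0]>174))&(h[...,1]>150)&(h[...,2]>80)
yel=lambda h:(abs(h[...,0].astype(int)-25)<7)&(h[...,1]>120)&(h[...,2]>120)
for n,k in(('top',c),('scene',s)):
  print(n,'red');cen(k,red,6);print('yel');cen(k,yel,6)
"
```

```text
[ 355.5   83.6 1355.3] [1453.9  362.   817. ] 616.8383129083121
top red
[279 235  28  27 589] [292.6 248.1] [530.8 152.    6. ] [501.5 140.6 231.1]
[318 275   3   4  10] [319.  276.2] [470.2  92.2   6. ] [470.3  92.2   4.7]
[434 312   5   5  23] [436.2 314. ] [ 394.  -164.6    6. ] [ 394.  -164.7    5.8]
[302 389   3   4  12] [303.  390.5] [225.2 120.1   6. ] [225.1 120.2   4.2]
yel
[342 285   5   4  15] [343.9 286.5] [449.   37.2   6. ] [449.1  37.2   5.3]
[429 338   8   7  42] [432.3 341. ] [ 335.8 -156.2    6. ] [ 335.8 -156.5    4.5]
[293 362   5   5  20] [295.2 363.8] [280.8 138.4   6. ] [280.7 138.5   4.2]
scene red
[202 102  28  37 888] [215.8 119.8] [-289.3 -571.8    6. ] [-139.3 -491.5   75.8]
[333 194  24  18 350] [344.6 202.4] [150.8  56.9   6. ] [517.  142.7 233.9]
[238 233   5   3   8] [240.1 233.9] [ 394.2 -168.2    6. ] [ 396.1 -167.3    7.4]
[323 269   4   2   7] [324.7 269.4] [471.3  90.    6. ] [473.7  90.7   8. ]
yel
[147  94  27  38 805] [160.6 111.6] [-295.3 -815.7    6. ] [-139.6 -710.9   78.2]
[250 222   5   3  13] [251.7 223. ] [ 336.  -159.3    6. ] [ 340.5 -157.2    9.2]
[304 259   5   3  11] [306. 260.] [449.3  34.8   6. ] [452.4  35.8   8.5]
[341 267   3   7  13] [341.9 270. ] [460.6 130.7   6. ] [506.1 141.3  43.2]
```

View pics/crop1.png

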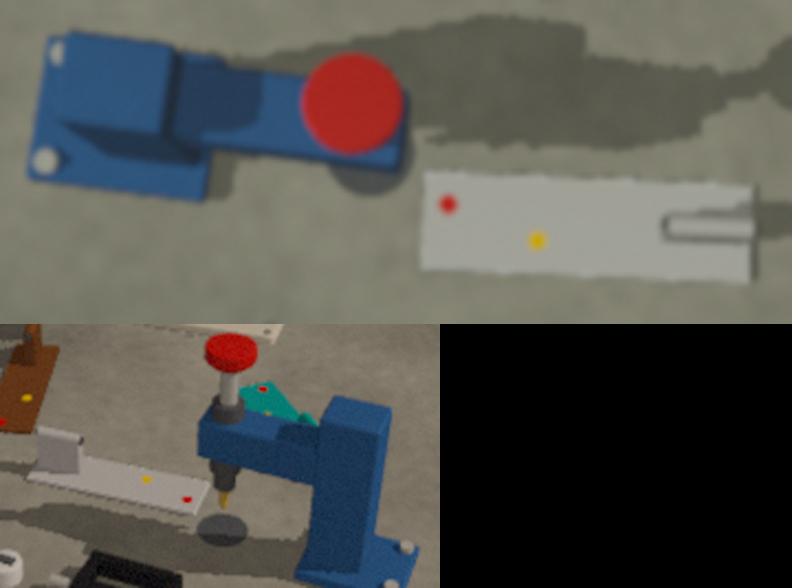

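The crop confirms it: grey zinc strap, with the red spot (crop 448,204) at the press end, yellow at (537,240), and the web at (665–755,228). Next I'll refine the yaw, web and axis.

```bash
python3 -c "
from h import *
np.set_printoptions(precision=1,suppress=True)
c=np.load('pics/t1.npz');s=np.load('pics/s1.npz')
hs=cv2.cvtColor(c['pixels'],cv2.COLOR_BGR2HSV).astype(int)
# strap corners by brightness
m=((hs[...,2]>135)).astype(np.uint8);m[:255]=0;m[310:]=0;m[:,:300]=0;m[:,420:]=0
n=cv2.findContours(m,0,1)[0];k=max(n,key=cv2.contourArea);r=cv2.minAreaRect(k);P=np.array([px(c,*q,z=6) for q in cv2.boxPoints(r)]);print('rect',P,P.mean(0),[np.linalg.norm(P[i]-P[i-1]) for i in range(4)])
for i in range(4):
  d=P[i]-P[i-1];print(np.degrees(np.arctan2(d[1],d[0])))
# points between 45 and 70 high from range images
for nm,k in(('top',c),('scene',s)):
  v,u=np.nonzero(k['range_z']>0);z=k['range_z'][v,u]
  X=np.stack([(u-k['cx'])/k['fx']*z,(v-k['cy'])/k['fy']*z,z],1);W=(X-k['t'])@k['R']
  a=W[(abs(W[:,2]-57)<6)&(abs(W[:,0]-455)<40)&(abs(W[:,1]+62)<50)];print(nm,'web',len(a),a.mean(0),a.min(0),a.max(0))
  a=W[(abs(W[:,2]-232)<4)&(abs(W[:,0]-505)<45)&(abs(W[:,1]-140)<45)];print('knob',len(a),a.mean(0),a.min(0),a.max(0),(a.min(0)+a.max(0))/2)
print('knob top px',px(c,292.6,248.1,z=233))
h=cv2.cvtColor(s['pixels'],cv2.COLOR_BGR2HSV).astype(int)
for X in ([500,140,83],[500,140,35],[500,140,0]): print(pj(s,X))
for v in range(250,285,3): print(v,[tuple(x) for x in s['pixels'][v,330:352:1].tolist()] if 0 else ' '.join('%3d'%x for x in h[v,328:356,2]))
"
```

```text
rect [[428.4 109.7   6. ]
 [491.6 108.6   6. ]
 [487.5 -93.3   6. ]
 [424.3 -90.8   6. ]] [458.    8.6   6. ] [np.float64(200.58747498194725), np.float64(63.14526490386507), np.float64(201.96235609969256), np.float64(63.16912319451859)]
88.82620257811055
-0.9946473014915296
-91.17005475555793
177.75817597057258
top web 144 [456.3 -62.6  54.6] [449.4 -90.4  51. ] [463.7 -35.   62.8]
knob 560 [501.1 140.8 231.5] [475.7 115.8 228. ] [526.4 165.8 236. ] [501.1 140.8 232. ]
scene web 112 [464.2 -63.6  56.2] [454.5 -92.9  51.1] [472.5 -35.7  61.9]
knob 244 [510.2 140.6 233.8] [480.2 114.9 228.1] [533.  164.5 236. ] [506.6 139.7 232. ]
knob top px [501.3 140.4 233. ]
[np.float64(342.6909366017551), np.float64(254.73434784582614)]
[np.float64(341.9101447608594), np.float64(271.0709639593772)]
[np.float64(341.361957010958), np.float64(282.5407723759411)]
250 133 120 109  92  81  80  76  83  80  81  81  80  80  82  82  80  76  77  81  79  78  80  78  78  79  77  77  78
253 130 129 127 129 126 126 114  64  43  43  44  49  55  53  62  67  67  74  81  81  81  78  79  79  81  78  80  78
256 130 13
[... 449 characters left out ...]
 131
268 158 156 157 165 156 139 130 128 130 133 133 115 115 121 120 137 131 132 131 132 130 130 130 129 129 129 132 131
271 160 158 169 145 125 123 128 124 127 133 128 114 116 125 149 143 131 130 134 129 128 131 130 132 132 134 130 135
274 164 159 140 128 128 129 130 130 130 129 128 129 128 129 131 131 129 128 129 128 129 131 131 133 134 131 132 128
277 128 128 126 127 118 114 102  88  79  71  64  68  67  66  68  68  70  89  93 103 117 130 133 135 134 133 134 131
280 126 123  98  77  74  71  71  67  68  65  67  65  67  68  70  69  67  70  69  69  72  68  81 109 126 131 131 131
283 130  93  69  70  69  70  67  70  71  67  71  71  69  69  71  72  66  70  72  72  73  72  68  67  94 120 128 126
```

```bash
python3 -m handwheel '[{"dx":5,"dy":-5,"roll":-9},{"dx":10,"dy":-10,"roll":-18},{"dx":16,"dy":-16,"roll":-27},{"dx":20,"dy":-20,"roll":-35},{"dx":25,"dy":-25,"roll":-44},{"dx":30,"dy":-30,"roll":-53},{"dx":35,"dy":-35,"roll":-60},{"dx":39.7,"dy":-39.2,"roll":-66.2},{"dx":39.7,"dy":-39.2,"roll":-66.2},{"dx":39.7,"dy":-39.2,"roll":-66.2},{"dx":39.7,"dy":-39.2,"roll":-66.2},{"dx":39.7,"dy":-39.2,"roll":-66.2},{"dx":39.7,"dy":-39.2,"roll":-66.2},{"dx":39.7,"dy":-39.2,"roll":-66.2},{"dx":39.7,"dy":-39.2,"roll":-66.2},{"dx":39.7,"dy":-39.2,"roll":-66.2},{"dx":39.7,"dy":-39.2,"roll":-66.2},{"dx":39.7,"dy":-39.2,"roll":-66.2}]' 4
python3 -c "
from h import *
np.set_printoptions(precision=4,suppress=True)
s=bot.get_state();print(s['tool_pos'],s['tcp_rot'],s['qpos'])
k=np.load('pics/s1.npz');v=k['pixels'].max(2);m=np.zeros_like(v);m[272:296,322:362]=(v[272:296,322:362]<100)
ct=max(cv2.findContours(m,0,1)[0],key=cv2.contourArea);e=cv2.fitEllipse(ct);print(e,cv2.boundingRect(ct),px(k,*e[0],z=0))
c=np.array([px(k,*p[0].astype(float),z=0) for p in ct]);print(c.min(0),c.max(0))
"
```

```text
[ 240.2413 -576.45    247.6051] [[ 0.9231  0.3846 -0.0005]
 [ 0.3846 -0.9231  0.0014]
 [ 0.     -0.0014 -1.    ]] [-1.195   0.4238  1.6306  0.      1.0886 -0.019 ]
((340.752197265625, 287.35321044921875), (20.116323471069336, 39.565799713134766), 91.63873291015625) (322, 276, 40, 20) [517.4911 143.1529   0.    ]
[475.7075  98.5372  -0.    ] [557.0067 194.95     0.    ]invalid input
```

```bash
python3 -m handwheel '[{"dx":5,"dy":-5,"dz":0,"roll":-7},{"dx":10,"dy":-10,"dz":0,"roll":-14},{"dx":15,"dy":-15,"dz":0,"roll":-21},{"dx":20,"dy":-20,"dz":0,"roll":-28},{"dx":25,"dy":-25,"dz":0,"roll":-35},{"dx":30,"dy":-30,"dz":0,"roll":-42},{"dx":35,"dy":-35,"dz":0,"roll":-49},{"dx":39.7,"dy":-39.2,"dz":0,"roll":-56},{"dx":39.7,"dy":-39.2,"dz":0,"roll":-66.2},{"dx":39.7,"dy":-39.2,"dz":0,"roll":-66.2},{"dx":39.7,"dy":-39.2,"dz":0,"roll":-66.2},{"dx":39.7,"dy":-39.2,"dz":0,"roll":-66.2},{"dx":39.7,"dy":-39.2,"dz":0,"roll":-66.2},{"dx":39.7,"dy":-39.2,"dz":0,"roll":-66.2},{"dx":39.7,"dy":-39.2,"dz":0,"roll":-66.2},{"dx":39.7,"dy":-39.2,"dz":0,"roll":-66.2},{"dx":39.7,"dy":-39.2,"dz":0,"roll":-66.2}]' 4
python3 -c "
from h import *
np.set_printoptions(precision=4,suppress=True)
s=bot.get_state();print(s['tool_pos'],s['tcp_rot'],s['qpos'])
k=np.load('pics/s1.npz');h=k['pixels'].max(2)
for v in range(274,294): print(v,' '.join('%3d'%x for x in h[v,322:362]))
"
```

```text
clock: 1.52
tool_pos: [455.6, -62.7, 248.0]
tcp_rot: [[0.02, 1.0, -0.001], [1.0, -0.02, -0.0], [-0.0, -0.001, -1.0]]
ft_force: [0.2, -0.3, 0.3]
opening: 40.1
grip_force: 0.0
[455.6072 -62.6752 248.0407] [[ 0.0203  0.9998 -0.0009]
 [ 0.9998 -0.0203 -0.0001]
 [-0.0001 -0.0009 -1.    ]] [-0.1624  0.1793  1.9822 -0.0003  0.9809 -0.1419]
274 146 155 158 157 159 155 164 159 140 128 128 129 130 130 130 129 128 129 128 129 131 131 129 128 129 128 129 131 131 133 134 131 132 128 129 129 129 129 132 131
275 128 131 135 138 142 148 171 151 130 129 129 128 129 132 130 127 121 119 123 124 129 130 131 129 128 131 129 128 132 132 133 132 130 129 128 128 130 130 134 132
276  96  99 108 114 122 128 157 140 128 126 127 130 125 117 109 101  91  89  89  90  98 103 106 117 121 127 130 131 131 134 133 132 134 131 132 129 131 131 132 135
277 107 109 116 118 124 122 128 128 126 127 118 114 102  88  79  71  64  68  67  66  68  68  70  89  93 103 117 130 133 135 134 133 134 131 131 131 131 133 134 134
278 127 125 129 127 129 127 123 126 129 116  95  83  77  71  66  69  69  68  69  71  70  71  69  71  67  75  
[... 1814 characters left out ...]
  82  85  86  81  82  77  79  80  79  81  82
290  87  86  82  83  84  80  78  81  83  78  81  79  76  72  66  58  49  46  44  44  42  44  46  53  56  67  73  75  80  84  86  81  87  84  83  81  81  77  82  82
291  80  86  79  79  82  81  82  81  84  84  83  80  82  79  80  72  71  72  70  74  70  71  74  76  78  81  81  81  82  83  81  85  83  84  81  82  79  84  82  82
292  80  85  81  81  84  86  87  83  86  80  83  80  81  75  78  81  82  85  82  86  84  86  85  84  81  85  85  85  81  84  83  87  83  82  83  83  84  83  85  84
293  77  84  81  86  84  84  84  84  85  84  80  76  81  79  77  76  82  78  85  82  85  83  85  84  84  82  83  82  84  82  83  82  86  81  82  85  84  85  80  78
```

```bash
python3 -m handwheel '[{"dx":0,"dy":0,"dz":4,"roll":0},{"dx":0,"dy":0,"dz":8,"roll":0},{"dx":0,"dy":0,"dz":12,"roll":0},{"dx":0,"dy":0,"dz":16,"roll":0},{"dx":0,"dy":0,"dz":18,"roll":0},{"dx":0,"dy":0,"dz":20,"roll":0},{"dx":0,"dy":0,"dz":20.8,"roll":0},{"dx":0,"dy":0,"dz":20.8,"roll":0}]' 4
python3 -m handwheel '[{"dx":0,"dy":0,"dz":0,"roll":0},{"dx":0,"dy":0,"dz":0,"roll":0},{"dx":0,"dy":0,"dz":0,"roll":0},{"dx":0,"dy":0,"dz":0,"roll":0},{"dx":0,"dy":0,"dz":0,"roll":0},{"dx":0,"dy":0,"dz":0,"roll":0}]' 0.5
python3 -c "
from h import *
np.set_printoptions(precision=1,suppress=True)
k=np.load('pics/s1.npz');print(px(k,340.7,283.4,z=0))
for n in('top','scene'):
  c=camera(n)
  hs=cv2.cvtColor(c['pixels'],cv2.COLOR_BGR2HSV)
  for nm,l,h in(('r',(174,130,70),(180,255,255)),('r',(0,130,70),(6,255,255)),('y',(18,110,110),(32,255,255))):
    N,_,st,ce=cv2.connectedComponentsWithStats(cv2.inRange(hs,l,h))
    for i in range(1,N):
      X=px(c,*ce[i],z=6)
      if st[i,4]>3 and 420<X[0]<520 and 0<X[1]<135: print(n,nm,st[i,4],ce[i],X)
"
```

```text
clock: 2.18
tool_pos: [454.6, -63.2, 38.8]
tcp_rot: [[0.022, 1.0, -0.004], [1.0, -0.022, 0.001], [0.0, -0.004, -1.0]]
ft_force: [-0.5, -0.1, 0.1]
opening: 39.9
grip_force: 0.0
clock: 2.68
tool_pos: [457.5, -62.8, 41.7]
tcp_rot: [[0.021, 1.0, 0.003], [1.0, -0.021, -0.001], [-0.001, 0.003, -1.0]]
ft_force: [-0.8, -4.4, 7.8]
opening: 13.2
grip_force: 60.0
[503.6 139.3   0. ]
top r 22 [301.7 255.4] [515.1 131.3   6. ]
top r 13 [318.8 276.5] [469.6  92.5   6. ]
top y 18 [343.7 286.9] [448.1  37.5   6. ]
scene r 10 [324.5 269.2] [470.6  89.3   6. ]
scene y 12 [306.2 259.9] [448.9  35.1   6. ]
scene y 25 [341.4 269.7] [459.7 129.3   6. ]
```

```bash
python3 -m handwheel '[{"dx":0.4,"dy":0.3,"dz":0,"roll":0},{"dx":1.2,"dy":0.8,"dz":0,"roll":0},{"dx":2.0,"dy":1.3,"dz":0,"roll":0},{"dx":2.8,"dy":1.8,"dz":0,"roll":0},{"dx":3.6,"dy":2.3,"dz":0,"roll":0},{"dx":4.4,"dy":2.8,"dz":0,"roll":0},{"dx":4.8,"dy":3.1,"dz":0,"roll":0},{"dx":4.97,"dy":3.13,"dz":0,"roll":0},{"dx":4.97,"dy":3.13,"dz":0,"roll":0},{"dx":4.97,"dy":3.13,"dz":0,"roll":0},{"dx":4.97,"dy":3.13,"dz":0,"roll":0}]'
cat > look.py <<'E'
from h import *
import sys
np.set_printoptions(precision=1,suppress=True)
for n in('top','scene'):
  c=snap(n,n[0]+sys.argv[1])
  hs=cv2.cvtColor(c['pixels'],cv2.COLOR_BGR2HSV)
  for nm,l,h in(('r',(172,110,60),(180,255,255)),('r',(0,110,60),(6,255,255)),('y',(18,110,100),(32,255,255))):
    N,_,st,ce=cv2.connectedComponentsWithStats(cv2.inRange(hs,l,h))
    for i in range(1,N):
      X=px(c,*ce[i],z=6)
      if st[i,4]>3 and 420<X[0]<560 and 0<X[1]<210: print(n,nm,st[i,4],ce[i],X)
s=c;
b=cv2.resize(s['pixels'][180:310,240:440],None,fx=4,fy=4,interpolation=cv2.INTER_CUBIC)
cv2.imwrite(f'pics/z{sys.argv[1]}.png',b)
E
python3 look.py 2
```

```text
clock: 3.7
tool_pos: [488.9, -13.3, 41.7]
tcp_rot: [[0.019, 1.0, 0.001], [1.0, -0.019, -0.0], [-0.0, 0.001, -1.0]]
ft_force: [-2.4, -1.5, 10.4]
opening: 12.9
grip_force: 60.3
top r 55 [290.8 254.3] [517.1 155.4   6. ]
top r 567 [292.7 247.4] [532.4 151.7   6. ]
top y 19 [321.2 272.2] [479.2  87.7   6. ]
scene r 12 [341.2 280.9] [501.3 139.6   6. ]
scene y 22 [341.4 269.4] [458.5 128.9   6. ]
scene y 11 [321.6 271.1] [479.8  84.7   6. ]
```

View pics/z2.png

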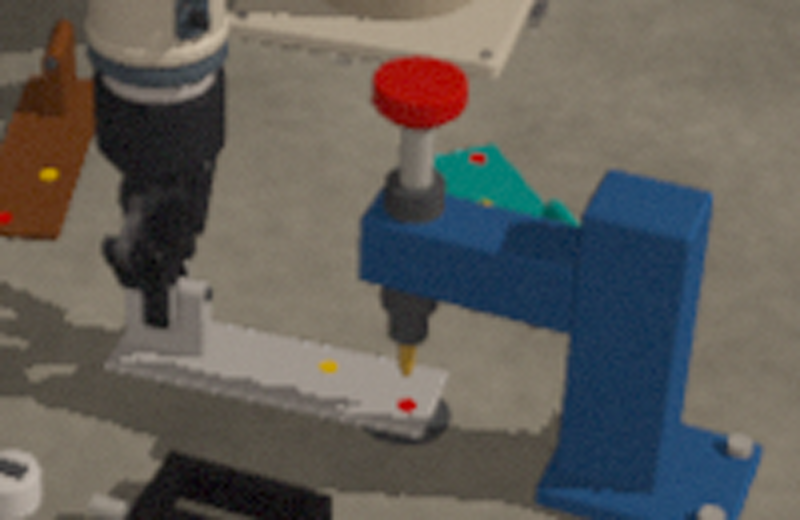

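The scene crop shows the bracket flat under the bit. The red spot at crop (407,405) lies below the bit tip at (407,375), with the yellow spot at (328,367). The two cameras average to a small correction of about +1.6 mm in x and −0.9 mm in y.

```bash
python3 -m handwheel '[{"dx":-0.04,"dy":0.08,"dz":0,"roll":0},{"dx":-0.09,"dy":0.16,"dz":0,"roll":0},{"dx":-0.09,"dy":0.16,"dz":0,"roll":0},{"dx":-0.09,"dy":0.16,"dz":0,"roll":0}]'
python3 look.py 3
python3 -m handwheel '[{"dx":0,"dy":0,"dz":0,"roll":0},{"dx":0,"dy":0,"dz":0,"roll":0},{"dx":0,"dy":0,"dz":0,"roll":0},{"dx":0,"dy":0,"dz":0,"roll":0}]' 4
python3 look.py 4
```

```text
clock: 4.13
tool_pos: [489.0, -13.4, 41.7]
tcp_rot: [[0.02, 1.0, -0.001], [1.0, -0.02, 0.001], [0.001, -0.001, -1.0]]
ft_force: [-5.4, 5.1, 16.8]
opening: 13.1
grip_force: 61.2
top r 56 [290.7 254.2] [517.1 155.8   6. ]
top r 566 [292.7 247.3] [532.5 151.7   6. ]
top y 19 [321.2 272.2] [479.2  87.7   6. ]
scene r 12 [341.2 280.9] [501.3 139.6   6. ]
scene y 21 [341.5 269.3] [458.2 129.    6. ]
scene y 11 [321.6 271.1] [479.8  84.7   6. ]
clock: 4.57
tool_pos: [490.1, -14.2, 40.5]
tcp_rot: [[0.021, 1.0, 0.0], [1.0, -0.021, -0.0], [-0.0, 0.0, -1.0]]
ft_force: [-0.6, 0.4, -0.2]
opening: 39.8
grip_force: 0.0
top r 57 [290.9 254.5] [516.6 155.3   6. ]
top r 566 [292.7 247.3] [532.6 151.7   6. ]
top y 18 [321.3 272.1] [479.3  87.4   6. ]
scene r 11 [341. 281.] [501.8 139.3   6. ]
scene y 22 [341.4 269.4] [458.5 128.9   6. ]
scene y 11 [321.6 271.1] [479.8  84.7   6. ]
```

```bash
python3 -m handwheel '[{"dx":0,"dy":0,"dz":-0.2,"roll":0},{"dx":0,"dy":0,"dz":-0.2,"roll":0},{"dx":0,"dy":0,"dz":-0.2,"roll":0},{"dx":0,"dy":0,"dz":-0.2,"roll":0},{"dx":0,"dy":0,"dz":-0.2,"roll":0},{"dx":0,"dy":0.07,"dz":-0.2,"roll":0},{"dx":0,"dy":0.13,"dz":-0.2,"roll":0},{"dx":0,"dy":0.13,"dz":-0.2,"roll":0}]' 0.5
python3 look.py 5
```

```text
clock: 5.33
tool_pos: [490.0, -14.3, 42.6]
tcp_rot: [[0.02, 1.0, -0.003], [1.0, -0.02, -0.0], [-0.0, -0.003, -1.0]]
ft_force: [-4.5, -1.0, 10.0]
opening: 12.9
grip_force: 60.5
top r 54 [291.  254.5] [516.6 155.    6. ]
top r 569 [292.7 247.4] [532.5 151.7   6. ]
top y 17 [321.4 272. ] [479.5  87.2   6. ]
scene r 12 [341.2 281.1] [501.9 139.8   6. ]
scene y 22 [341.4 269.4] [458.5 128.9   6. ]
scene y 11 [321.6 271.1] [479.8  84.7   6. ]
```

```bash
python3 -m handwheel '[{"dx":0,"dy":0,"dz":0,"roll":0},{"dx":0,"dy":0,"dz":0,"roll":0},{"dx":0,"dy":0,"dz":0,"roll":0},{"dx":0,"dy":0,"dz":-2,"roll":0},{"dx":0,"dy":0,"dz":-6,"roll":0},{"dx":0,"dy":0,"dz":-10,"roll":0},{"dx":0,"dy":0,"dz":-14,"roll":0},{"dx":0,"dy":0,"dz":-18,"roll":0},{"dx":0,"dy":0,"dz":-22,"roll":0},{"dx":0,"dy":0,"dz":-23.5,"roll":0},{"dx":0,"dy":0,"dz":-23.5,"roll":0}]' 4
python3 -m handwheel '[{"dx":3,"dy":0.2,"dz":0,"roll":0},{"dx":7,"dy":0.4,"dz":0,"roll":0},{"dx":11,"dy":0.6,"dz":0,"roll":0},{"dx":14,"dy":0.8,"dz":0,"roll":0},{"dx":15.45,"dy":0.95,"dz":0,"roll":0},{"dx":15.45,"dy":0.95,"dz":0,"roll":0},{"dx":15.45,"dy":0.95,"dz":0,"roll":0},{"dx":15.45,"dy":0.95,"dz":0,"roll":0},{"dx":15.45,"dy":0.95,"dz":0,"roll":0}]' 0
python3 look.py 6
```

```text
clock: 6.35
tool_pos: [493.8, -14.4, 281.9]
tcp_rot: [[0.021, 1.0, 0.009], [1.0, -0.021, -0.0], [-0.0, 0.009, -1.0]]
ft_force: [0.1, -0.4, -0.0]
opening: 39.6
grip_force: 0.0
clock: 7.1
tool_pos: [503.6, 138.9, 276.7]
tcp_rot: [[0.022, 1.0, -0.001], [1.0, -0.022, -0.001], [-0.001, -0.001, -1.0]]
ft_force: [-0.4, 0.0, 0.1]
opening: -0.1
grip_force: 0.0
top r 4 [302.5 257.5] [510.5 129.5   6. ]
top r 34 [301.  255.7] [514.5 132.8   6. ]
top y 9 [321.3 271.1] [481.5  87.3   6. ]
scene r 12 [341.2 281.1] [501.9 139.8   6. ]
scene y 22 [341.4 269.4] [458.5 128.9   6. ]
scene y 11 [321.6 271.1] [479.8  84.7   6. ]
```

View pics/z6.png

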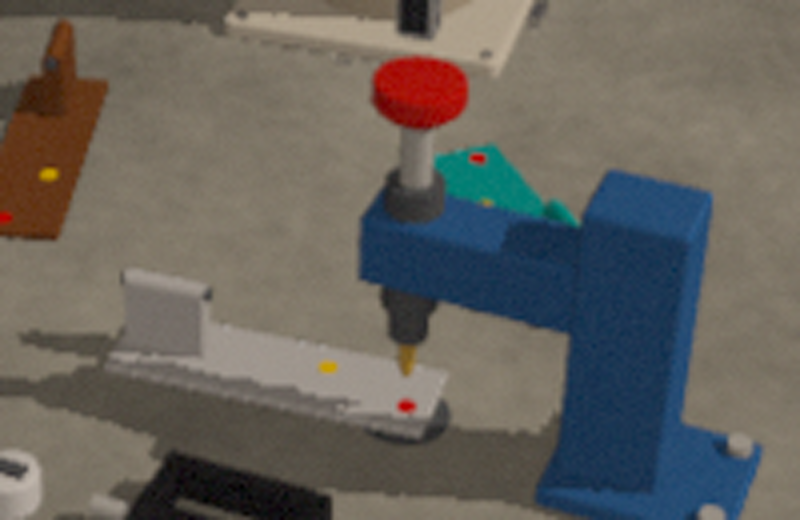

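The bracket lies flat with its red spot (crop 407,405) below the bit tip. The closed gripper stands above the knob at (417,20). I'll press now.

```bash
python3 -m handwheel '[{"dx":0,"dy":0,"dz":1,"roll":0},{"dx":0,"dy":0,"dz":1.8,"roll":0},{"dx":0,"dy":0,"dz":2.3,"roll":0},{"dx":0,"dy":0,"dz":2.7,"roll":0},{"dx":0,"dy":0,"dz":3,"roll":0},{"dx":0,"dy":0,"dz":3,"roll":0},{"dx":0,"dy":0,"dz":3,"roll":0}]'
python3 -m handwheel '[{"dx":0,"dy":0,"dz":0.3,"roll":0},{"dx":0,"dy":0,"dz":0.6,"roll":0},{"dx":0,"dy":0,"dz":0.9,"roll":0},{"dx":0,"dy":0,"dz":1.2,"roll":0},{"dx":0,"dy":0,"dz":1.2,"roll":0},{"dx":0,"dy":0,"dz":1.2,"roll":0}]'
```

```text
clock: 7.78
tool_pos: [503.9, 140.0, 247.2]
tcp_rot: [[0.021, 1.0, -0.0], [1.0, -0.021, -0.0], [-0.0, -0.0, -1.0]]
ft_force: [-0.4, -1.1, 2.7]
opening: -0.3
grip_force: 0.9
clock: 8.28
tool_pos: [504.2, 140.1, 235.3]
tcp_rot: [[0.021, 1.0, 0.0], [1.0, -0.021, 0.0], [0.0, 0.0, -1.0]]
ft_force: [0.5, -0.2, 2.8]
opening: -0.0
grip_force: 1.6
```

```bash
python3 -m handwheel '[{"dx":0,"dy":0,"dz":0.2,"roll":0},{"dx":0,"dy":0,"dz":0.4,"roll":0},{"dx":0,"dy":0,"dz":0.6,"roll":0},{"dx":0,"dy":0,"dz":0.6,"roll":0}]'
python3 -m handwheel '[{"dx":0,"dy":0,"dz":0.1,"roll":0},{"dx":0,"dy":0,"dz":0.15,"roll":0},{"dx":0,"dy":0,"dz":0.15,"roll":0}]'
python3 -m handwheel '[{"dx":0,"dy":0,"dz":0.1,"roll":0},{"dx":0,"dy":0,"dz":0.15,"roll":0},{"dx":0,"dy":0,"dz":0.15,"roll":0}]'
```

```text
clock: 8.62
tool_pos: [504.3, 140.1, 229.2]
tcp_rot: [[0.021, 1.0, 0.001], [1.0, -0.021, 0.0], [0.0, 0.001, -1.0]]
ft_force: [1.2, 1.0, 3.7]
opening: -0.4
grip_force: 1.9
clock: 8.87
tool_pos: [504.2, 140.1, 227.9]
tcp_rot: [[0.021, 1.0, 0.001], [1.0, -0.021, 0.0], [0.0, 0.001, -1.0]]
ft_force: [1.7, 0.9, 4.7]
opening: 0.5
grip_force: 2.0
clock: 9.12
tool_pos: [504.2, 140.1, 226.5]
tcp_rot: [[0.021, 1.0, 0.001], [1.0, -0.021, 0.0], [0.0, 0.001, -1.0]]
ft_force: [1.3, 1.3, 5.9]
opening: -0.2
grip_force: 2.5
```

```bash
python3 -m handwheel '[{"dx":0,"dy":0,"dz":0.1,"roll":0},{"dx":0,"dy":0,"dz":0.1,"roll":0},{"dx":0,"dy":0,"dz":0.1,"roll":0}]'
python3 -m handwheel '[{"dx":0,"dy":0,"dz":0.1,"roll":0},{"dx":0,"dy":0,"dz":0.1,"roll":0},{"dx":0,"dy":0,"dz":0.1,"roll":0}]'
```

```text
clock: 9.37
tool_pos: [504.3, 140.1, 226.1]
tcp_rot: [[0.021, 1.0, 0.001], [1.0, -0.021, 0.0], [0.0, 0.001, -1.0]]
ft_force: [-0.5, 0.8, 10.8]
opening: -0.3
grip_force: 5.5
clock: 9.62
tool_pos: [504.3, 140.1, 225.8]
tcp_rot: [[0.021, 1.0, 0.001], [1.0, -0.021, 0.0], [0.0, 0.001, -1.0]]
ft_force: [-2.6, -0.1, 17.2]
opening: 0.1
grip_force: 8.6
```

```bash
python3 -m handwheel '[{"dx":0,"dy":0,"dz":0.05,"roll":0},{"dx":0,"dy":0,"dz":0.05,"roll":0},{"dx":0,"dy":0,"dz":0.05,"roll":0},{"dx":0,"dy":0,"dz":0.05,"roll":0},{"dx":0,"dy":0,"dz":0.05,"roll":0},{"dx":0,"dy":0,"dz":0.05,"roll":0}]'
python3 look.py 7
python3 -m handwheel '[{"dx":0,"dy":0,"dz":-1,"roll":0},{"dx":0,"dy":0,"dz":-3,"roll":0},{"dx":0,"dy":0,"dz":-5.3,"roll":0},{"dx":0,"dy":0,"dz":-5.3,"roll":0},{"dx":0,"dy":0,"dz":-5.3,"roll":0}]'
python3 look.py 8
```

```text
clock: 10.12
tool_pos: [504.4, 140.1, 225.7]
tcp_rot: [[0.021, 1.0, 0.001], [1.0, -0.021, 0.0], [0.0, 0.001, -1.0]]
ft_force: [-3.5, -0.7, 20.4]
opening: -0.1
grip_force: 10.2
top r 15 [301.5 258.1] [509.2 131.6   6. ]
scene r 6 [341.3 281.7] [503.9 140.7   6. ]
scene y 11 [321.6 271.1] [479.8  84.7   6. ]
scene y 17 [340.9 277.4] [488.6 135.7   6. ]
clock: 10.63
tool_pos: [503.9, 139.9, 277.2]
tcp_rot: [[0.021, 1.0, 0.001], [1.0, -0.021, -0.0], [-0.0, 0.001, -1.0]]
ft_force: [-0.4, -0.9, -0.6]
opening: -0.0
grip_force: 0.0
top r 8 [303.8 255.5] [515.  126.9   6. ]
top r 43 [300.7 255.5] [514.8 133.6   6. ]
top y 9 [321.3 271.1] [481.5  87.3   6. ]
scene r 12 [341.2 281.1] [501.9 139.8   6. ]
scene y 22 [341.4 269.4] [458.5 128.9   6. ]
scene y 11 [321.6 271.1] [479.8  84.7   6. ]
```

View pics/z7.png

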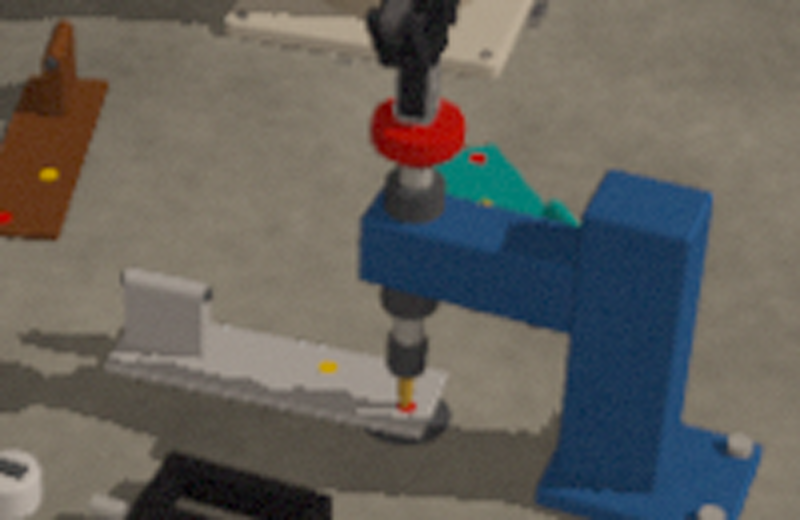

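The bit tip at crop (406,405) stands inside the red spot. The reading was 20.4 N in total, about 16 N beyond the spring, and the knob sprang back up. Next I go back to the web.

```bash
python3 -m handwheel '[{"dx":-3,"dy":-0.2,"dz":0,"roll":0},{"dx":-7,"dy":-0.4,"dz":0,"roll":0},{"dx":-11,"dy":-0.6,"dz":0,"roll":0},{"dx":-14,"dy":-0.8,"dz":0,"roll":0},{"dx":-15.45,"dy":-0.95,"dz":0,"roll":0},{"dx":-15.45,"dy":-0.95,"dz":0,"roll":0},{"dx":-15.45,"dy":-0.95,"dz":3,"roll":0},{"dx":-15.45,"dy":-0.95,"dz":7,"roll":0},{"dx":-15.45,"dy":-0.95,"dz":11,"roll":0},{"dx":-15.45,"dy":-0.95,"dz":15,"roll":0},{"dx":-15.45,"dy":-0.95,"dz":18,"roll":0},{"dx":-15.45,"dy":-0.95,"dz":21,"roll":0},{"dx":-15.45,"dy":-0.95,"dz":23,"roll":0},{"dx":-15.45,"dy":-0.95,"dz":23.4,"roll":0},{"dx":-15.45,"dy":-0.95,"dz":23.4,"roll":0},{"dx":-15.45,"dy":-0.95,"dz":23.4,"roll":0}]' 4
python3 -m handwheel '[{"dx":0,"dy":0,"dz":0,"roll":0},{"dx":0,"dy":0,"dz":0,"roll":0},{"dx":0,"dy":0,"dz":0,"roll":0},{"dx":0,"dy":0,"dz":0,"roll":0},{"dx":0,"dy":0,"dz":0,"roll":0},{"dx":0,"dy":0,"dz":0,"roll":0}]' 0.5
python3 look.py 9
```

```text
clock: 12.07
tool_pos: [491.3, -13.8, 43.0]
tcp_rot: [[0.02, 1.0, -0.001], [1.0, -0.02, 0.0], [0.0, -0.001, -1.0]]
ft_force: [-0.4, -0.7, 1.0]
opening: 40.0
grip_force: 0.0
clock: 12.57
tool_pos: [491.8, -14.2, 44.3]
tcp_rot: [[0.02, 1.0, 0.002], [1.0, -0.02, -0.0], [-0.0, 0.002, -1.0]]
ft_force: [-1.5, 1.0, 5.4]
opening: 12.9
grip_force: 59.2
top r 56 [291.  254.7] [516.2 154.9   6. ]
top r 567 [292.7 247.3] [532.7 151.7   6. ]
top y 19 [321.6 271.2] [481.3  86.7   6. ]
scene r 15 [341.1 281.4] [503.1 139.9   6. ]
scene y 23 [341.3 269.5] [459.  128.9   6. ]
scene y 13 [321.2 271.8] [482.6  84.5   6. ]
```

```bash
python3 -m handwheel '[{"dx":0.5,"dy":0.2,"dz":0,"roll":0},{"dx":1.3,"dy":0.5,"dz":0,"roll":0},{"dx":2.1,"dy":0.8,"dz":0,"roll":0},{"dx":2.9,"dy":1.1,"dz":0,"roll":0},{"dx":3.7,"dy":1.4,"dz":0,"roll":0},{"dx":4.5,"dy":1.7,"dz":0,"roll":0},{"dx":5.1,"dy":1.9,"dz":0,"roll":0},{"dx":5.4,"dy":2.02,"dz":0,"roll":0},{"dx":5.44,"dy":2.02,"dz":0,"roll":0},{"dx":5.44,"dy":2.02,"dz":0,"roll":0},{"dx":5.44,"dy":2.02,"dz":0,"roll":0}]'
python3 look.py 10
```

```text
clock: 13.58
tool_pos: [513.4, 39.6, 44.3]
tcp_rot: [[0.02, 1.0, 0.002], [1.0, -0.02, -0.0], [-0.0, 0.002, -1.0]]
ft_force: [-0.6, -0.9, 5.1]
opening: 12.9
grip_force: 59.3
top r 55 [290.5 254.5] [516.5 156.    6. ]
top r 566 [292.7 247.3] [532.6 151.7   6. ]
scene r 13 [361.  291.2] [523.4 193.2   6. ]
scene y 25 [341.4 269.7] [459.7 129.3   6. ]
scene y 13 [340.6 281.6] [504.2 139.1   6. ]
```

View pics/z10.png

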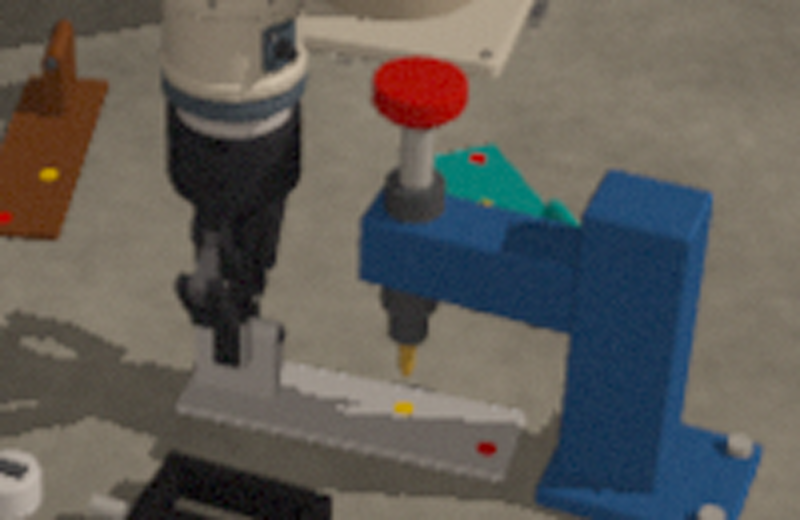

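The yellow spot (crop 403,407) lies below the bit tip (407,375), and the measured error is about 1 mm. I'll release, rise and go over the knob.

```bash
python3 -m handwheel '[{"dx":0,"dy":0,"dz":0,"roll":0},{"dx":0,"dy":0,"dz":0,"roll":0},{"dx":0,"dy":0,"dz":0,"roll":0},{"dx":0,"dy":0,"dz":-2,"roll":0},{"dx":0,"dy":0,"dz":-6,"roll":0},{"dx":0,"dy":0,"dz":-10,"roll":0},{"dx":0,"dy":0,"dz":-14,"roll":0},{"dx":0,"dy":0,"dz":-18,"roll":0},{"dx":0,"dy":0,"dz":-22,"roll":0},{"dx":0,"dy":0,"dz":-23.4,"roll":0},{"dx":0,"dy":0,"dz":-23.4,"roll":0},{"dx":0,"dy":0,"dz":-23.4,"roll":0}]' 4
python3 look.py 11
python3 -m handwheel '[{"dx":3,"dy":-0.3,"dz":0,"roll":0},{"dx":6,"dy":-0.6,"dz":0,"roll":0},{"dx":9,"dy":-0.9,"dz":0,"roll":0},{"dx":10,"dy":-1.07,"dz":0,"roll":0},{"dx":10,"dy":-1.07,"dz":0,"roll":0},{"dx":10,"dy":-1.07,"dz":0,"roll":0},{"dx":10,"dy":-1.07,"dz":1.5,"roll":0},{"dx":10,"dy":-1.07,"dz":2.5,"roll":0},{"dx":10,"dy":-1.07,"dz":3,"roll":0},{"dx":10,"dy":-1.07,"dz":3,"roll":0},{"dx":10,"dy":-1.07,"dz":3,"roll":0}]' 0
python3 -m handwheel '[{"dx":0,"dy":0,"dz":0.3,"roll":0},{"dx":0,"dy":0,"dz":0.6,"roll":0},{"dx":0,"dy":0,"dz":0.9,"roll":0},{"dx":0,"dy":0,"dz":1.2,"roll":0},{"dx":0,"dy":0,"dz":1.2,"roll":0},{"dx":0,"dy":0,"dz":1.2,"roll":0}]'
```

```text
clock: 14.68
tool_pos: [512.8, 39.7, 277.7]
tcp_rot: [[0.021, 1.0, 0.002], [1.0, -0.021, 0.0], [0.0, 0.002, -1.0]]
ft_force: [0.1, -0.2, -1.0]
opening: 39.9
grip_force: 0.0
top r 32 [282.8 253.7] [517.8 173.    6. ]
top r 14 [304.7 252.5] [521.7 124.9   6. ]
top r 6 [296.5 260.7] [503.2 142.5   6. ]
top r 569 [292.8 247.4] [532.4 151.6   6. ]
scene r 15 [361.1 291.5] [524.4 193.6   6. ]
scene y 25 [341.4 269.7] [459.7 129.3   6. ]
scene y 14 [340.4 281.6] [504.5 138.7   6. ]
clock: 15.7
tool_pos: [503.7, 139.1, 246.5]
tcp_rot: [[0.021, 1.0, -0.001], [1.0, -0.021, -0.001], [-0.001, -0.001, -1.0]]
ft_force: [-0.5, -1.0, 1.1]
opening: -0.1
grip_force: 0.9
clock: 16.2
tool_pos: [504.2, 139.9, 234.9]
tcp_rot: [[0.02, 1.0, 0.0], [1.0, -0.02, -0.0], [-0.0, 0.0, -1.0]]
ft_force: [0.4, -3.0, 2.8]
opening: -0.1
grip_force: 1.6
```

```bash
python3 -m handwheel '[{"dx":0,"dy":0,"dz":0.2,"roll":0},{"dx":0,"dy":0,"dz":0.4,"roll":0},{"dx":0,"dy":0,"dz":0.6,"roll":0},{"dx":0,"dy":0,"dz":0.75,"roll":0},{"dx":0,"dy":0,"dz":0.75,"roll":0}]'
python3 -m handwheel '[{"dx":0,"dy":0,"dz":0.1,"roll":0},{"dx":0,"dy":0,"dz":0.1,"roll":0},{"dx":0,"dy":0,"dz":0.1,"roll":0}]'
python3 -m handwheel '[{"dx":0,"dy":0,"dz":0.1,"roll":0},{"dx":0,"dy":0,"dz":0.1,"roll":0},{"dx":0,"dy":0,"dz":0.1,"roll":0}]'
python3 look.py 12
```

```text
clock: 16.62
tool_pos: [504.2, 140.0, 227.1]
tcp_rot: [[0.021, 1.0, 0.0], [1.0, -0.021, 0.0], [0.0, 0.0, -1.0]]
ft_force: [0.2, -1.8, 3.6]
opening: 0.0
grip_force: 2.1
clock: 16.87
tool_pos: [504.2, 139.9, 226.5]
tcp_rot: [[0.021, 1.0, 0.001], [1.0, -0.021, 0.0], [0.0, 0.001, -1.0]]
ft_force: [1.1, -2.4, 4.7]
opening: 0.0
grip_force: 2.4
clock: 17.12
tool_pos: [504.2, 140.0, 226.1]
tcp_rot: [[0.021, 1.0, 0.001], [1.0, -0.021, 0.0], [0.0, 0.001, -1.0]]
ft_force: [-1.3, -3.5, 9.9]
opening: 0.1
grip_force: 5.5
top r 13 [300.8 258.7] [507.8 133.1   6. ]
scene r 14 [361.1 291.4] [524.  193.6   6. ]
scene y 31 [340.8 279.1] [495.1 137.2   6. ]
```

View pics/z12.png

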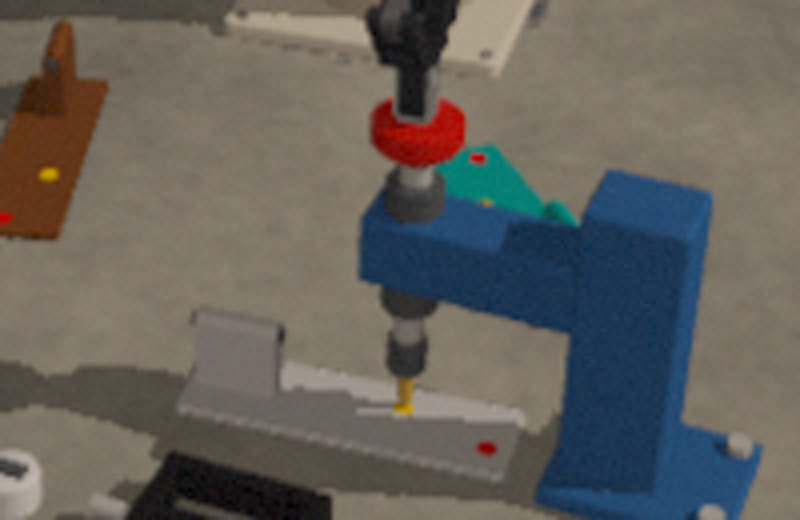

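The bit stands in the yellow spot at crop (403,408) with light contact. I'll press firmly, hold, then rise and move clear.

```bash
python3 -m handwheel '[{"dx":0,"dy":0,"dz":0.1,"roll":0},{"dx":0,"dy":0,"dz":0.16,"roll":0},{"dx":0,"dy":0,"dz":0.16,"roll":0},{"dx":0,"dy":0,"dz":0.16,"roll":0},{"dx":0,"dy":0,"dz":0.16,"roll":0},{"dx":0,"dy":0,"dz":0.16,"roll":0},{"dx":0,"dy":0,"dz":0.16,"roll":0}]'
```

```text
clock: 17.8
tool_pos: [504.3, 140.0, 225.6]
tcp_rot: [[0.021, 1.0, 0.001], [1.0, -0.021, 0.0], [0.0, 0.001, -1.0]]
ft_force: [-4.1, -3.3, 21.1]
opening: 0.2
grip_force: 10.5
```

```bash
python3 -m handwheel '[{"dx":0,"dy":0,"dz":-1,"roll":0},{"dx":0,"dy":0,"dz":-3,"roll":0},{"dx":0,"dy":0,"dz":-6,"roll":0},{"dx":0,"dy":0,"dz":-8,"roll":0},{"dx":0,"dy":0,"dz":-8,"roll":0},{"dx":-3,"dy":0,"dz":-8,"roll":0},{"dx":-6,"dy":0,"dz":-8,"roll":0},{"dx":-9,"dy":0,"dz":-8,"roll":0},{"dx":-9,"dy":0,"dz":-8,"roll":0},{"dx":-9,"dy":0,"dz":-8,"roll":0},{"dx":-9,"dy":0,"dz":-8,"roll":0},{"dx":-9,"dy":0,"dz":-8,"roll":0}]'
python3 look.py 13
```

```text
clock: 18.8
tool_pos: [501.9, 50.7, 303.2]
tcp_rot: [[0.02, 1.0, -0.001], [1.0, -0.02, 0.0], [0.0, -0.001, -1.0]]
ft_force: [1.0, 0.4, -0.6]
opening: -0.1
grip_force: 0.0
top r 39 [285.2 254.9] [515.2 167.8   6. ]
top r 539 [292.1 247.5] [532.2 153.1   6. ]
scene r 16 [361.  291.5] [524.3 193.4   6. ]
scene y 25 [341.4 269.7] [459.7 129.3   6. ]
scene y 14 [340.4 281.6] [504.5 138.7   6. ]
```

View pics/z13.png

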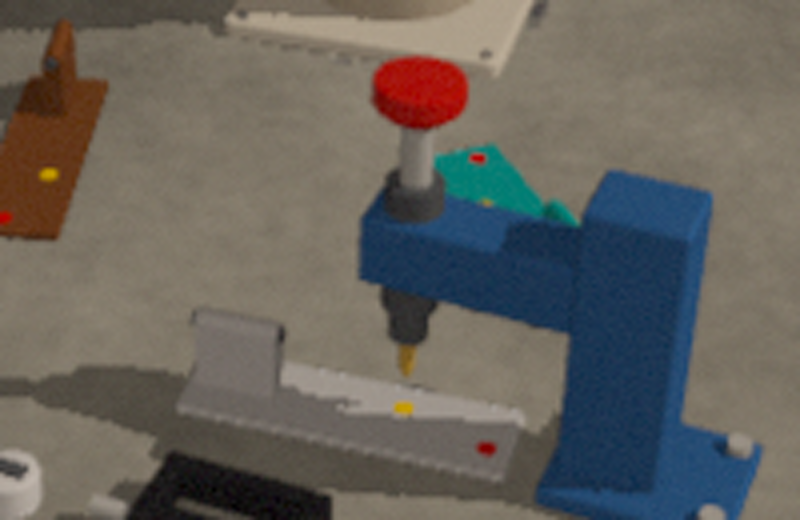

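The knob is back up at crop (420,90), the yellow spot (403,408) is under the bit, and the robot is clear.

```bash
python3 -c "from rig import bot;print(bot.hand_in())"
```

```text
the job is handed in; nothing more can be done
None
```

I punched the red spot and then the yellow one, each at about 16 N beyond the spring. I handed the job in at about 19 s, with the bracket flat, its yellow spot about 1 mm from the punch axis by camera, the knob back up and the robot clear; the hand-in returned no verdict.

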